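# Run a finger along the sample box to shut its lids

### The arm

A 7-joint arm with a two-finger parallel gripper is mounted at the origin on the work surface. World frame = base frame: x ahead of the robot, y to its left, z up, the work surface at z = 0. Lengths are in mm, angles in degrees, forces in N, time in s.
With the tool pointing down it reaches from about 425 to 950 mm from the base axis. Payload 4.7 kg.
Tool frame: the origin (TCP) lies between the finger pads; the fingertips stand 11 mm ahead of it and the grasp point (between the pads) lies 8 mm behind it (tip_reach is the distance from the TCP to the fingertips, in mm); z points along the fingers, y is the line along which they close (so a half turn about z gives the same grasp; the last joint's range is limited). The gripper opens to 85 mm and grips with 20 to 120 N. Pads are 22 mm wide; open, the fingers measure 114 mm over their backs; the gripper's body (76 mm by 85 mm) begins 54 mm behind the grasp point. The pads swing forward as they close: fully open they stand 13 mm farther back than shut.
Start: joints at [-66.629, 26.849, -2.785, 87.806, 1.381, 65.374, -4.715], TCP at [285.517, 611.659, 242.335] pointing down, gripper open.
Joint ranges: [-148.3, 148.3], [-19.14, 114.17], [-79.39, 73.82], [5.75, 140.21], [-59.74, 239.74], [12.07, 113.84], [-152.46, 152.46]. Speed limits (degrees/s): [147.25, 147.25, 180, 180, 180, 180, 180].

### API

Orientations are given as [roll, pitch, yaw] about the fixed x, y, z axes, in that order (R = Rz(yaw) Ry(pitch) Rx(roll)).
In Python, from workcell import observe, snapshot, sign_off, tip_reach gives the robot as it stands.
- The arm moves only by the tool drive_tool, never from a script. Its argument "deltas" is a list of rows, each a list of 7 numbers: the shift along the tool's x, y, z in mm, then the turn, a rotation vector about the tool's x, y, z in rad, then the opening, from 0 (shut) to 1 (fully open). In form: [[x, y, z, rx, ry, rz, jaw], ...]. A call has 1 to 20 rows; each row is the pose to reach, as a shift and turn from the pose commanded when the call began, along the tool's axes at that moment; what a row does not reach only later rows make up. A row lasts 1/10 s, in which the tool goes at most 50 mm and 8.59 degrees, less where a joint would pass 70% of its speed; a pose out of reach is approached as far as the arm can. A call with a gripper value outside its range is refused whole. The fingers move at their own pace and stop on an object; "grip_force" is the grip in N (left out, the last holds). Time passes only in rows, so rows that repeat a pose let the fingers close. It gives the time, the measured TCP pose, the force and the opening at its end, in the units of the state.
- observe(): the state, without advancing time (a new reading comes with each control period).
- snapshot(name): name is "side" or "top"; returns a dict with "color" (384x512x3 uint8, blue, green, red), "K" (3x3 intrinsics, pixels), "R" (3x3) and "t" (3): a world point X has camera coordinates R X + t. Camera axes: x right, y down, z forward; pixel columns grow to the right and rows downward; lengths in mm; the calibration is good to about 2 mm. A picture is of the moment at which its call begins. There is no depth.
- sign_off(): hands the job in, once; it reports no verdict.
The state is a dict: "clock": time; "joint_positions": joint angles; "joint_velocities": joint speeds; "joint_efforts": joint torques, N m; "eef_pos": TCP position; "orientation": TCP orientation; "contact_force": force on the tool from outside, world axes, zero at the start; "ft_torque": the same for the moment, N m; "grip_width": opening from 0.0 (shut) to 1.0 (fully open).
Only numpy, scipy, OpenCV 4.12 (cv2) and the standard library are available. Lean on these libraries where they do the work, as an engineer would, in place of code of your own. Each camera call takes 0.05 s, during which the arm holds its last target. There are 200 camera calls.

### The job

Run your fingertips lightly along the top of the sample box, from the flat finger rest to the far end, so that the five flap lids are pushed down flat shut one after the other in that order. Do not lift, tip or shove the box and do not press hard on it; leave the two jars and the spatula beside it alone.

Things in the scene. Friction and masses are not known exactly. Their poses are not given: they have to be found in the camera images.
- box: Grey sample box, loose, about 0.8 kg, 230 x 50 x 38 mm high, with five white flap lids in a row along its x axis and a solid flat finger rest at its -x end (x = -133 to -97 mm). Origin on its underside, below the middle of the row of lids; z up; x runs along the row from the rest to the last lid (box ends at x = +97 mm). It may lie turned any way on the bench.
- rest (a point): Middle of the top of the finger rest, which is 36 mm long and 50 mm wide, at x = -115, y = 0, z = 38 mm in the box's frame, flush with the tops of the shut lids.
- lid0 (a joint): Angle (rad) of the first lid from the finger rest: 0 flat shut, 1.57 upright, stop 1.7; starts 0.8 to 1.5, free edge up and leaning away from the rest. Plate 32.5 x 46 x 5 mm, hinged on its edge nearest the rest, hinge line at x = -95, z = 33 mm in the box's frame; shut, it reaches to x = -62.5 mm, top at z = 38. Light hinge (0.004 N m) that stays where it is left.
- lid1 (a joint): Angle (rad) of the second lid from the finger rest: 0 flat shut, 1.57 upright, stop 1.7; starts 0.8 to 1.5, free edge up and leaning away from the rest. Plate 32.5 x 46 x 5 mm, hinged on its edge nearest the rest, hinge line at x = -57, z = 33 mm in the box's frame; shut, it reaches to x = -24.5 mm, top at z = 38. Light hinge (0.004 N m) that stays where it is left.
- lid2 (a joint): Angle (rad) of the third lid from the finger rest: 0 flat shut, 1.57 upright, stop 1.7; starts 0.8 to 1.5, free edge up and leaning away from the rest. Plate 32.5 x 46 x 5 mm, hinged on its edge nearest the rest, hinge line at x = -19, z = 33 mm in the box's frame; shut, it reaches to x = 13.5 mm, top at z = 38. Light hinge (0.004 N m) that stays where it is left.
- lid3 (a joint): Angle (rad) of the fourth lid from the finger rest: 0 flat shut, 1.57 upright, stop 1.7; starts 0.8 to 1.5, free edge up and leaning away from the rest. Plate 32.5 x 46 x 5 mm, hinged on its edge nearest the rest, hinge line at x = 19, z = 33 mm in the box's frame; shut, it reaches to x = 51.5 mm, top at z = 38. Light hinge (0.004 N m) that stays where it is left.
- lid4 (a joint): Angle (rad) of the fifth lid from the finger rest: 0 flat shut, 1.57 upright, stop 1.7; starts 0.8 to 1.5, free edge up and leaning away from the rest. Plate 32.5 x 46 x 5 mm, hinged on its edge nearest the rest, hinge line at x = 57, z = 33 mm in the box's frame; shut, it reaches to x = 89.5 mm, top at z = 38. Light hinge (0.004 N m) that stays where it is left.
- jar: Bystander: open glass jar, 66 mm across, 85 mm high, loose, upright beside the box. Origin at the centre of its underside.
- reagent: Bystander: white plastic jar with a cap, 54 mm across, 95 mm high, loose, upright beside the box. Origin at the centre of its underside.
- spatula: Bystander: spatula, 170 mm long, lying loose on the bench beside the box, along its own x axis.
There are look-alikes about, which are no part of the job. There is more than one size of the box; the job needs the larger.

How it is judged (in metres and radians):
On the way, in this order (a step that is already met when the one before it is completed fails the run):
1. the first lid from the finger rest is shut (value of joint lid0 below 0.12 rad), for 0.05 s.
2. the second lid from the finger rest is shut (value of joint lid1 below 0.12 rad), for 0.05 s.
3. the third lid from the finger rest is shut (value of joint lid2 below 0.12 rad), for 0.05 s.
4. the fourth lid from the finger rest is shut (value of joint lid3 below 0.12 rad), for 0.05 s.
5. the fifth lid from the finger rest is shut (value of joint lid4 below 0.12 rad), for 0.05 s.
At the end, for the whole second after the job is handed in: All five lids are within 0.12 rad of flat shut; the box stands flat at rest on the bench within 40 mm of where it was; jar, reagent jar and spatula are within 20 mm of where they were (value of joint each of lid0, lid1, lid2, lid3, lid4 below 0.12 rad and angle between box's own z axis and vertical below 0.05 rad and height (world z) of box below 0.005 m and distance of box from where it was at the start of the episode below 0.04 m and linear speed of box below 0.01 m/s and distance of each of jar, reagent, spatula from where it was at the start of the episode below 0.02 m); the robot touches nothing.
It fails at once if the box is lifted or tipped (height (world z) of box above 0.012 m or angle between box's own z axis and vertical above 0.15 rad).
It fails at once if the box is shoved more than 40 mm (distance of box from where it was at the start of the episode above 0.04 m).
It fails at once if the fingers press on the box or its lids with more than 45 N (contact force between the fingers and box above 45 N).
It fails at once if a jar or the spatula is moved more than 20 mm (distance of any of jar, reagent, spatula from where it was at the start of the episode above 0.02 m).
It also fails if it takes over 38 s, if anything falls off the work surface, if the arm or the gripper's body presses on something with over 40 N, if the wrist force passes 120 N, or if a joint passes its speed limit or range.

## Working session

There is one attempt and no reset: what is moved stays moved. The work goes in short steps, Python scripts to look and compute and a tool call to move; the robot and the scene stay as the last step left them, time stands still between calls to the robot, and variables do not carry over. Pictures are saved under pics/ and viewed, on a budget of 10 in all, crops included, one or two more only if the job needs it, and the job is handed in when it is done.

Besides the shell and the picture viewer there is one more tool, called after ">>>" by a JSON object that holds its "op" and its "data". drive_tool: Moves the arm, as the interface text tells. Its arguments: {"type":"object","properties":{"deltas":{"type":"array","items":{"type":"array","items":{"type":"number"}}},"grip_force":{"type":"number"}},"required":["deltas"]}

```bash
mkdir -p pics; python3 - <<'E'
from workcell import *
import cv2,numpy as np,pickle
d={}
for n in("top","side"):
    s=snapshot(n);d[n]=s;cv2.imwrite(f"pics/{n}0.png",s["color"]);print(n,s["K"],s["R"],s["t"])
pickle.dump(d,open("s0.pkl","wb"));print(observe(),tip_reach)
E
```

```text
top [[466.86671291   0.         265.81607194]
 [  0.         466.86671291 193.87294398]
 [  0.           0.           1.        ]] [[ 0.02397166 -0.99921194  0.03163641]
 [-0.98766565 -0.0285689  -0.15394928]
 [ 0.15473177 -0.02755577 -0.98757215]] [  2.9952489  574.72152214 937.09561811]
side [[356.67263418   0.         253.57193227]
 [  0.         356.67263418 190.15121364]
 [  0.           0.           1.        ]] [[-9.55955860e-01 -2.93509508e-01 -7.49426792e-04]
 [-1.95507076e-01  6.38663754e-01 -7.44234904e-01]
 [ 2.18918652e-01 -7.11309200e-01 -6.67917544e-01]] [545.10073336 135.98647703 647.7014171 ]
{'clock': 0.1, 'joint_positions': array([-66.63012753,  26.89432327,  -2.78651295,  87.86731284,
         1.37942943,  65.37374247,  -4.71630417]), 'joint_velocities': array([-0.05103307, -0.1616511 , -0.01443826, -0.24462643, -0.0531763 ,
       -0.03128608, -0.00870323]), 'joint_efforts': array([ 2.27595615e-04, -5.11515212e+01, -4.71471052e-02, -2.38391680e+01,
        1.07560711e-02,  4.33355221e-03, -7.89983279e-07]), 'eef_pos': array([285.28864992, 611.19261266, 241.34396167]), 'orientation': array([-1.79898097e+02,  1.22951734e-03,  1.54976484e+02]), 'contact_force': array([-0.25456247, -0.24484699, -0.55777475]), 'ft_torque': array([0.00145816, 0.03138375, 0.01028363]), 'grip_width': 0.9982876636058586} 11.0
```

View pics/top0.png

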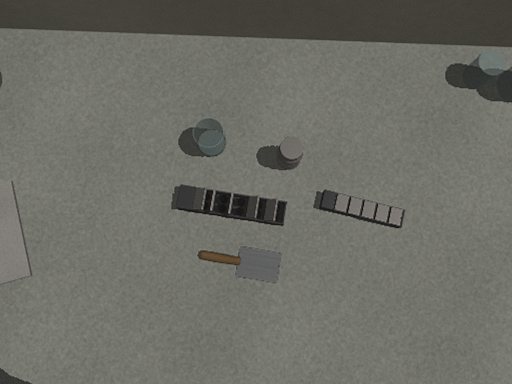

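View pics/side0.png

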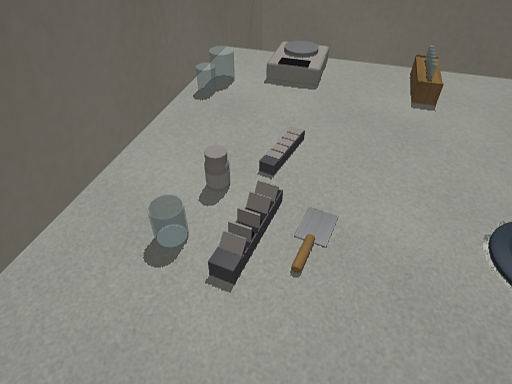

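Two boxes could be taken for the target. The long grey one is at top (230,205), side (247,235), with its lids up and the rest at the left (185,197). The short look-alike is at top (360,208), side (283,150), with its lids lying low. I choose the long one and check it in a close crop.

```bash
cat >h.py <<'E'
import numpy as np
def ray(s,u,v,z):
    R,t=np.array(s["R"]),np.array(s["t"]);c=-R.T@t
    d=R.T@np.linalg.inv(s["K"])@np.array([u,v,1.]);return (c+d*(z-c[2])/d[2])
def proj(s,X):
    p=np.array(s["K"])@(np.array(s["R"])@np.array(X)+np.array(s["t"]));return p[:2]/p[2]
E
python3 - <<'E'
import pickle,cv2,numpy as np
from h import *
d=pickle.load(open("s0.pkl","rb"))
a=cv2.resize(d["top"]["color"][170:240,160:300],None,fx=5,fy=4.999,interpolation=2)
b=cv2.resize(d["side"]["color"][175:285,195:295],None,fx=2.2,fy=2.2,interpolation=2)
c=np.zeros((600,800,3),np.uint8);c[:350,:700]=a[:350]
c[352:352+242,:220]=b[:242]
c=cv2.convertScaleAbs(c,alpha=1.7)
cv2.imwrite("pics/crop.png",c)
for n,p in dict(box=(230,205),r0=(176,187),r1=(174,208),e0=(286,201),e1=(284,222)).items():print(n,ray(d["top"],*p,38).round())
for n,p in dict(jar=(211,142,5),reag=(291,147,95),sp0=(200,254,5),sp1=(281,250,3),sp2=(277,281,3)).items():print(n,ray(d["top"],*p).round())
E
```

```text
box [550.  93.  38.]
r0 [585. 208.  38.]
r1 [540. 210.  38.]
e0 [561. -25.  38.]
e1 [517. -22.  38.]
jar [694. 141.   5.]
reag [664. -29.  95.]
sp0 [447. 155.   5.]
sp1 [460. -19.   3.]
sp2 [394. -11.   3.]
```

View pics/crop.png

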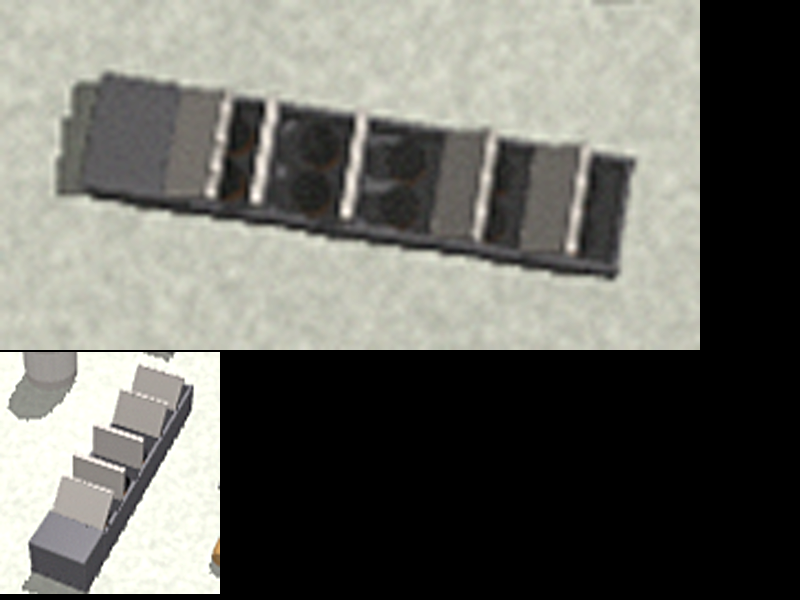

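The crop confirms the choice: the long box has the flat dark rest at its left end (crop (105,73) to (85,190)), five raised lids, and its far end at (635,157) to (618,265). Next I work out its pose.

```bash
python3 - <<'E'
import pickle
from h import *
d=pickle.load(open("s0.pkl","rb"))
c=[ray(d["top"],160+x/5,170+y/5,38) for x,y in((105,73),(85,190),(635,157),(618,265))]
a=(c[0]+c[1])/2;b=(c[2]+c[3])/2;v=(b-a)[:2];L=np.hypot(*v);print(np.round(c),a.round(1),b.round(1),L,np.degrees(np.arctan2(v[1],v[0])))
# side view: rest top corners in crop2
e=[ray(d["side"],195+x/2.2,175+(y-352)/2.2,38) for x,y in((31,543),(90,561),(106,527),(52,513))];print(np.round(e))
for x in(-115,-97,0,97): print(x,(a[:2]+v/L*(x+133)).round(1))
E
```

```text
[[590. 198.  38.]
 [540. 203.  38.]
 [561. -27.  38.]
 [515. -21.  38.]] [565.1 200.4  38. ] [537.7 -24.   38. ] 226.05697418733274 -96.97332229018787
[[587. 202.  38.]
 [538. 205.  38.]
 [537. 170.  38.]
 [582. 170.  38.]]
-115 [562.9 182.5]
-97 [560.7 164.7]
0 [549.   68.4]
97 [537.2 -27.9]
```

>>> {"op": "drive_tool", "data": {"deltas": [[-36,-22,8,0,0,-0.05,0],[-72,-44,18,0,0,-0.1,0],[-108,-66,30,0,0,-0.15,0],[-144,-89,42,0,0,-0.2,0],[-180,-111,54,0,0,-0.25,0],[-216,-133,65,0,0,-0.314,0],[-252,-155,76,0,0,-0.314,0],[-288,-177,87,0,0,-0.314,0],[-324,-200,98,0,0,-0.314,0],[-360,-222,109,0,0,-0.314,0],[-396,-244,120,0,0,-0.314,0],[-420,-259,128,0,0,-0.314,0],[-431,-266,131,0,0,-0.314,0],[-431,-266,131,0,0,-0.314,0],[-431,-266,131,0,0,-0.314,0],[-431,-266,131,0,0,-0.314,0]], "grip_force": 20}}

```text
clock: 1.7
eef_pos: [562.6, 191.0, 111.7]
orientation: [179.9, -0.0, 173.2]
contact_force: [-1.0, -0.3, -0.4]
grip_width: -0.0
```

```bash
python3 - <<'E'
from workcell import *
import cv2,numpy as np,pickle
d={n:snapshot(n) for n in("top","side")}
pickle.dump(d,open("s1.pkl","wb"))
a=cv2.resize(d["top"]["color"][140:260,130:310],None,fx=2.2,fy=2.2,interpolation=2)
b=cv2.resize(d["side"]["color"][125:290,170:300],None,fx=3,fy=3,interpolation=2)
c=np.zeros((500,800,3),np.uint8);c[:a.shape[0],:a.shape[1]]=a;c[:b.shape[0],400:400+b.shape[1]]=b
cv2.imwrite("pics/c1.png",cv2.convertScaleAbs(c,alpha=1.7));print(observe(),tip_reach)
E
```

```text
{'clock': 1.8, 'joint_positions': array([-2.25486933e+01,  2.74366593e+01, -2.47707488e-01,  1.06310316e+02,
        8.29177817e-02,  4.62136439e+01,  6.03196019e+01]), 'joint_velocities': array([ 0.26851394,  0.08689663,  0.53360593, -0.05490997,  0.15234296,
       -0.03618492,  0.01650077]), 'joint_efforts': array([ 1.48164877e-01, -4.65637386e+01,  5.34659475e-01, -1.88981813e+01,
        8.68527393e-03, -1.21578694e-05, -2.41235321e-03]), 'eef_pos': array([562.80604254, 190.44417215, 111.7486322 ]), 'orientation': array([1.79933230e+02, 7.62244230e-03, 1.73145453e+02]), 'contact_force': array([ 1.0218485 , -0.57001644,  0.02165942]), 'ft_torque': array([-0.06664188, -0.00262996,  0.02601337]), 'grip_width': -0.0007246252059840132} 11.0
```

View pics/c1.png

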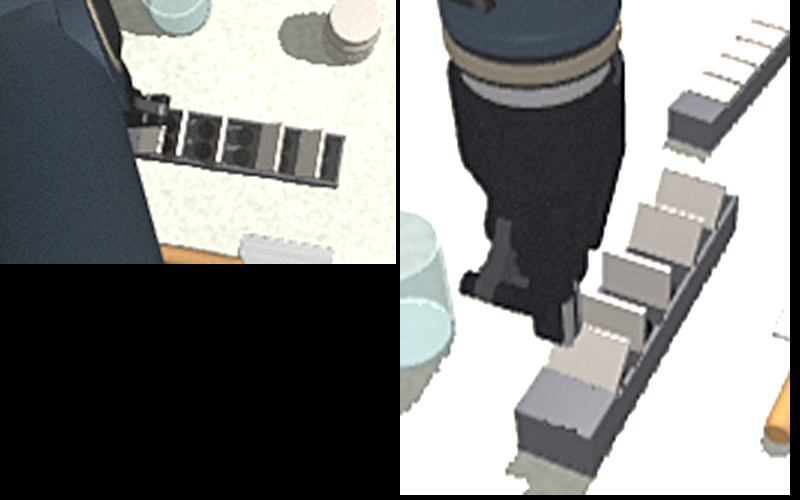

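```bash
python3 - <<'E'
import pickle
from h import *
d=pickle.load(open("s1.pkl","rb"))
for z in(100,130,160):
    print(z,"side knuckle",ray(d["side"],193.3,220,z).round(),"tip",ray(d["side"],223.3,240,z).round(),"top knuckle",ray(d["top"],205,185.5,z).round(), ray(d["top"],205,195,z).round())
for X in((562.6,190.7,100.7),(562.6,190.7,125)):print(X,proj(d["side"],X),proj(d["top"],X))
E
```

```text
100 side knuckle [622. 172. 100.] tip [559. 198. 100.] top knuckle [579. 141. 100.] [560. 140. 100.]
130 side knuckle [607. 197. 130.] tip [549. 221. 130.] top knuckle [574. 137. 130.] [556. 137. 130.]
160 side knuckle [593. 222. 160.] tip [538. 244. 160.] top knuckle [569. 134. 160.] [551. 133. 160.]
(562.6, 190.7, 100.7) [222.94626359 235.89583926] [179.04711657 192.91328054]
(562.6, 190.7, 125) [222.03356476 225.55028627] [177.12252209 190.93710043]
```

The tip is over the rest and its projection agrees in both views. The knuckles sit well above lid height. I'll descend gently.

>>> {"op": "drive_tool", "data": {"deltas": [[0,0,15,0,0,0,0],[0,0,30,0,0,0,0],[0,0,44,0,0,0,0],[0,0,54,0,0,0,0],[0,0,58,0,0,0,0],[0,0,59,0,0,0,0],[0,0,59,0,0,0,0]]}}

```text
clock: 2.5
eef_pos: [563.8, 188.3, 52.3]
orientation: [180.0, 0.0, 173.0]
contact_force: [-0.1, 1.0, 0.5]
grip_width: -0.002
```

>>> {"op": "drive_tool", "data": {"deltas": [[0,0,1,0,0,0,0],[0,0,1.5,0,0,0,0],[0,0,1.5,0,0,0,0]]}}

```text
clock: 2.8
eef_pos: [563.7, 188.4, 51.1]
orientation: [180.0, 0.0, 173.0]
contact_force: [0.4, 0.4, 0.2]
grip_width: 0.003
```

>>> {"op": "drive_tool", "data": {"deltas": [[0,0,1,0,0,0,0],[0,0,1,0,0,0,0]]}}

```text
clock: 3.0
eef_pos: [563.5, 188.3, 49.8]
orientation: [180.0, 0.0, 173.0]
contact_force: [-0.3, -0.2, 0.4]
grip_width: -0.005
```

>>> {"op": "drive_tool", "data": {"deltas": [[0,0,0.7,0,0,0,0],[0,0,0.7,0,0,0,0]]}}

```text
clock: 3.2
eef_pos: [563.6, 188.3, 49.2]
orientation: [180.0, 0.0, 173.0]
contact_force: [0.5, -0.8, 0.4]
grip_width: -0.003
```

>>> {"op": "drive_tool", "data": {"deltas": [[0,0,0.7,0,0,0,0],[0,0,0.7,0,0,0,0]]}}

```text
clock: 3.4
eef_pos: [563.6, 188.4, 49.1]
orientation: [180.0, 0.0, 173.0]
contact_force: [-1.2, -0.3, 6.8]
grip_width: 0.004
```

Contact is at TCP z ≈ 49.1. I'll back off about 0.5 mm and sweep.

>>> {"op": "drive_tool", "data": {"deltas": [[0,0,-1,0,0,0,0],[0,-4,-1,0,0,0,0],[0,-8,-1,0,0,0,0],[0,-13,-1,0,0,0,0],[0,-18,-1,0,0,0,0],[0,-23,-1,0,0,0,0],[0,-28,-1,0,0,0,0],[0,-33,-1,0,0,0,0],[0,-38,-1,0,0,0,0],[0,-43,-1,0,0,0,0],[0,-48,-1,0,0,0,0],[0,-48,-1,0,0,0,0]]}}

```text
clock: 4.6
eef_pos: [557.6, 139.6, 49.4]
orientation: [-180.0, -0.0, 172.9]
contact_force: [-1.0, -1.0, 0.6]
grip_width: -0.003
```

```bash
python3 - <<'E'
from workcell import *
import cv2,numpy as np,pickle
d={n:snapshot(n) for n in("top","side")}
pickle.dump(d,open("s2.pkl","wb"))
b=cv2.resize(d["side"]["color"][125:290,170:300],None,fx=3,fy=3,interpolation=2)
a=cv2.resize(d["top"]["color"][140:260,130:310],None,fx=2.2,fy=2.2,interpolation=2)
c=np.zeros((500,800,3),np.uint8);c[:a.shape[0],:a.shape[1]]=a;c[:b.shape[0],400:400+b.shape[1]]=b
cv2.imwrite("pics/c2.png",cv2.convertScaleAbs(c,alpha=1.7))
E
```

```text
(no output)
```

View pics/c2.png

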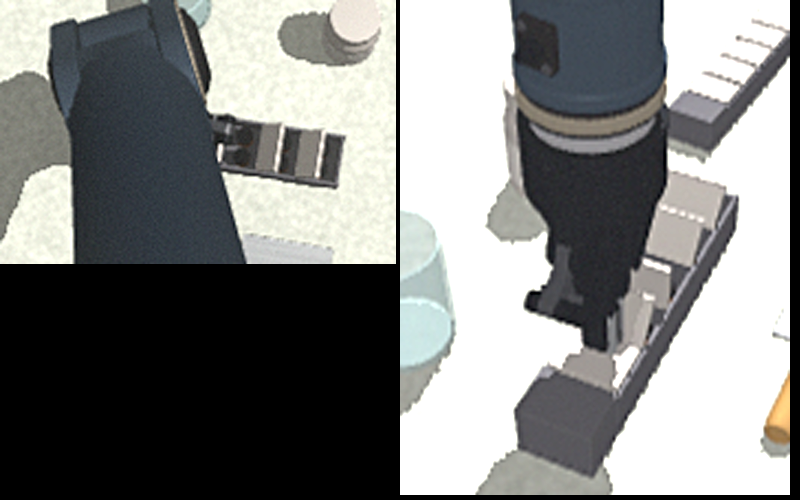

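The side view shows lid0 flat under the tip (600,365), the box unmoved (corner still at (517,405)) and the other lids up. Continue.

>>> {"op": "drive_tool", "data": {"deltas": [[0,-5,0,0,0,0,0],[0,-10,0,0,0,0,0],[0,-15,0,0,0,0,0],[0,-20,0,0,0,0,0],[0,-25,0,0,0,0,0],[0,-30,0,0,0,0,0],[0,-35,0,0,0,0,0],[0,-40,0,0,0,0,0],[0,-45,0,0,0,0,0],[0,-50,0,0,0,0,0],[0,-55,0,0,0,0,0],[0,-60,0,0,0,0,0],[0,-65,0,0,0,0,0],[0,-70,0,0,0,0,0],[0,-75,0,0,0,0,0],[0,-80,0,0,0,0,0]]}}

```text
clock: 6.3
eef_pos: [547.9, 61.1, 49.5]
orientation: [180.0, 0.0, 173.0]
contact_force: [-0.7, 1.3, 4.2]
grip_width: -0.001
```

>>> {"op": "drive_tool", "data": {"deltas": [[0,-5,0,0,0,0,0],[0,-10,0,0,0,0,0],[0,-15,0,0,0,0,0],[0,-20,0,0,0,0,0],[0,-25,0,0,0,0,0],[0,-30,0,0,0,0,0],[0,-35,0,0,0,0,0],[0,-40,0,0,0,0,0],[0,-45,0,0,0,0,0],[0,-50,0,0,0,0,0],[0,-55,0,0,0,0,0],[0,-60,0,0,0,0,0],[0,-65,0,0,0,0,0],[0,-70,0,0,0,0,0],[0,-75,0,0,0,0,0],[0,-80,0,0,0,0,0],[0,-85,0,0,0,0,0],[0,-88,0,0,0,0,0],[0,-88,0,0,0,0,0]]}}

```text
clock: 8.2
eef_pos: [537.0, -26.7, 49.4]
orientation: [-180.0, -0.0, 172.9]
contact_force: [0.7, -0.9, 0.3]
grip_width: -0.001
```

```bash
python3 - <<'E'
from workcell import *
import cv2,numpy as np,pickle
d={n:snapshot(n) for n in("top","side")}
pickle.dump(d,open("s3.pkl","wb"))
b=cv2.resize(d["side"]["color"][125:290,170:300],None,fx=3,fy=3,interpolation=2)
a=cv2.resize(d["top"]["color"][140:260,130:310],None,fx=2.2,fy=2.2,interpolation=2)
c=np.zeros((500,800,3),np.uint8);c[:a.shape[0],:a.shape[1]]=a;c[:b.shape[0],400:400+b.shape[1]]=b
cv2.imwrite("pics/c3.png",cv2.convertScaleAbs(c,alpha=1.7))
E
```

```text
(no output)
```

View pics/c3.png

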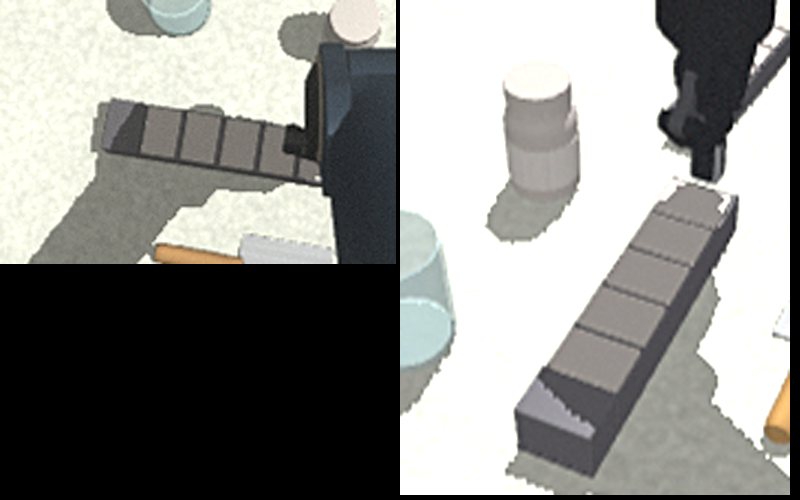

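All five lids look flat in both views and the box has not moved. I'll retreat straight up and back toward the start for a clear look.

>>> {"op": "drive_tool", "data": {"deltas": [[0,0,-10,0,0,0,0],[0,0,-30,0,0,0,0],[0,0,-60,0,0,0,0],[0,0,-100,0,0,0,0],[0,0,-140,0,0,0,0],[0,-40,-170,0,0,0,0],[0,-80,-190,0,0,0,0],[0,-120,-200,0,0,0,0],[0,-160,-200,0,0,0,0],[0,-200,-200,0,0,0,0],[0,-200,-200,0,0,0,0],[0,-200,-200,0,0,0,0]]}}

```text
clock: 9.5
eef_pos: [512.3, -225.1, 249.9]
orientation: [180.0, 0.0, 172.9]
contact_force: [0.1, 0.6, -0.5]
grip_width: 0.002
```

```bash
python3 - <<'E'
from workcell import *
import cv2,numpy as np,pickle
d={n:snapshot(n) for n in("top","side")}
b=cv2.resize(d["side"]["color"][125:290,130:350],None,fx=2.5,fy=2.5,interpolation=2)
a=cv2.resize(d["top"]["color"][110:290,160:310],None,fx=1.6,fy=1.6,interpolation=2)
c=np.zeros((420,800,3),np.uint8);c[:a.shape[0],:a.shape[1]]=a;c[:b.shape[0],245:245+b.shape[1]]=b
cv2.imwrite("pics/c4.png",cv2.convertScaleAbs(c,alpha=1.4));print(observe()["contact_force"])
E
```

```text
[-0.0778047   0.13247101 -1.05389585]
```

View pics/c4.png

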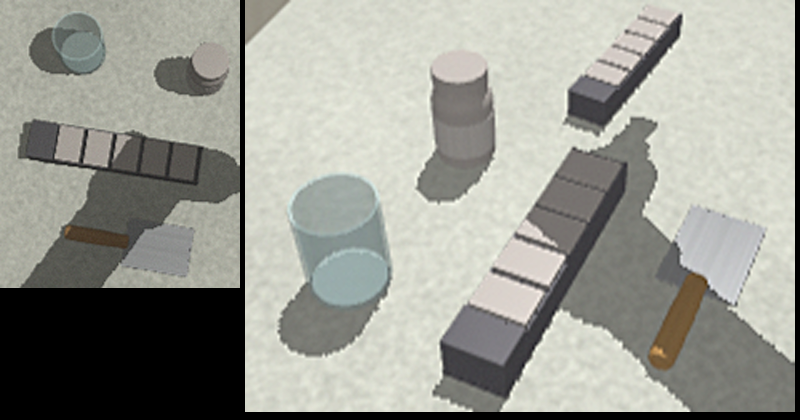

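The clear view shows all five lids flat, from the rest at (485,325) to the end at (600,160). The box, both jars and the spatula are where they were, and the arm is clear.

```bash
python3 -c "
from workcell import *
print(sign_off())"
```

```text
the job is handed in; nothing more can be done
None
```

I shut all five lids on the larger sample box and handed the job in at about 9.6 s on the robot's clock; sign-off gives no verdict. I touched down lightly on the finger rest (about 7 N), backed off about half a millimetre, and swept the closed fingertips along the row in one direction. The highest force in any reading was that 7 N touch. Forces are only reported at the end of each move, so brief peaks in between weren't recorded.

In the last side and top pictures:
- **Lids:** all five look flat. I judged this by eye and did not measure the angles.
- **Box, jars and spatula:** none shows any visible shift, also judged by eye.
- **Arm:** it is clear of everything.

I only watched the closing order directly for the first lid: it was down while the others were still up. The rest follows from the one-way sweep. No check failed. The box's heading from the two cameras differed by about 3°, the side view being the rougher one; I used the top view's, and the tip stayed over the lids.

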